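# Pack the bracket caddy and hold it up level

## Robot

A 6-joint arm with a two-finger parallel gripper is mounted at the origin on the work surface. World frame = base frame: x ahead of the robot, y to its left, z up, the work surface at z = 0. Lengths are in m, angles in rad, forces in N, time in s.
With the tool pointing down it reaches from about 0.275 to 0.75 m from the base axis. Payload 10.2 kg.
Tool frame: the origin (TCP) lies at the very end of the fingers, on their centre line; the grasp point (between the pads) lies env.grasp_offset behind it (env.grasp_offset is the distance from the TCP to the grasp point, in m); z points along the fingers, y is the line along which they close (so a half turn about z gives the same grasp; the last joint's range is limited). The gripper opens to 88 mm and grips with 3 to 60 N. Pads are 18 mm wide; open, the fingers measure 123 mm over their backs; the gripper's body (75 mm by 187 mm) begins 45 mm behind the grasp point.
Start: joints at [1.102, 0.313, 1.498, -0, 1.331, -0.223], TCP at [0.128, 0.509, 0.239] pointing down, gripper open.
Joint ranges: [-2.94, 2.94], [-0.97, 2.17], [0.19, 2.56], [-1.23, 4.37], [0.02, 3.11], [-2.88, 2.88]. Speed limits (rad/s): [2.39, 2.39, 3.01, 3.14, 3.14, 3.14].

## Interface

Orientations are given as a unit quaternion [w, x, y, z].
In Python, from workcell import telemetry, imaging, order, env gives the robot as it stands. The module is installed in compiled form; this text tells all that it offers.
- The arm moves only by the tool apply_moves, never from a script. Its argument "series" is a list of rows, each an object with "slide": the shift along the tool's x, y, z in mm, a list of three; "delta_rot": the turn, a rotation vector about the tool's x, y, z in degrees, a list of three; "hand": the finger opening in mm, from 0 to 88.1. A call has 1 to 12 rows; each row is the pose to reach, as a shift and turn from the pose commanded when the call began, along the tool's axes at that moment; what a row does not reach only later rows make up. A row lasts 1/8 s, in which the tool goes at most 62.5 mm and 10.7 degrees, less where a joint would pass 70% of its speed; a pose out of reach is approached as far as the arm can. A call with a gripper value outside its range is refused whole. The fingers move at their own pace and stop on an object; the grip force is fixed at half the most. Time passes only in rows, so rows that repeat a pose let the fingers close. It gives the time, the measured TCP pose, the force, the opening and the grip force at its end, in the units of the state.
- telemetry.sense(): the state, without advancing time (a new reading comes with each control period).
- imaging.grab_frame(name): name is "scene" or "top" or "wrist"; returns the picture (480x640x3 uint8, red, green, blue); there is no depth.
- imaging.camera_model(name): a dict with "mtx" (3x3 intrinsics, pixels), "world_from_camera" (4x4, takes a point from camera to world coordinates). Camera axes: x right, y down, z forward; pixel columns grow to the right and rows downward; lengths in m; the calibration is good to about 2 mm. A picture is of the moment at which its call begins: read the wrist's pose just before it. camera_model takes no time and is no camera call; for the wrist camera it gives the pose at the moment of the call.
- order.close_job(): hands the job in; it is judged then, once.
The state is a dict: "time": time; "qpos": joint angles; "qd": joint speeds; "tau": joint torques, N m; "tool_pos": TCP position; "eef_rot": TCP orientation; "wrist_force": force on the tool from outside, world axes, zero at the start; "moment": the same for the moment, N m; "finger_gap": finger opening in m; "gripper_force": force on a finger pad.
Only numpy, scipy, OpenCV 4.12 (cv2) and the standard library are available. Lean on these libraries where they do the work, as an engineer would, in place of code of your own. Each camera call takes 0.05 s, during which the arm holds its last target. There are 200 camera calls.

## Task

Pack the little carrying caddy for the next job: lay the long narrow aluminium bar and the short wide plate flat in the nests made for them, let go of them, and then lift the caddy by its handle straight up, about 10 cm clear of the bench. Keep it level and still up there for a good two seconds and finish while still holding it in the air; never tip the caddy on the way, and leave the other things on the bench where they are.

Things in the scene. Friction and masses are not known exactly. Their poses are not given: they have to be found in the camera images.
- caddy: Plastic carrying caddy, black floor, grey rim, light wooden rails round the nests and a wooden grip bar, loose, about 0.4 kg empty: a flat tray 250 mm (its x) by 190 mm (its y), floor 6 mm thick, outer rim 20 mm above the bench, with a hoop handle across its middle. Origin at the centre of its underside; z up.
- handle (a point): Centre of the handle's grip bar, 67 mm above the caddy's underside, at the middle of the caddy. The bar runs along the caddy's y, 110 mm long, 14 mm thick (along the caddy's x), 18 mm high (58 to 76 mm above the underside), on two uprights at y = +-50 mm; open below it. Axes are the caddy's.
- bar_nest (a point): Centre of the floor of the bar's nest (top of the caddy's 6 mm floor, 70 mm to the caddy's -x side). The nest is a 140 mm (along the caddy's y) by 36 mm (along its x) frame of rails 10 mm high above the floor; both long sides are open for 80 mm in the middle, for the fingers. Axes are the caddy's.
- plate_nest (a point): Centre of the floor of the plate's nest (top of the caddy's 6 mm floor, 70 mm to the caddy's +x side). The nest is an 86 mm (along the caddy's x) by 56 mm (along its y) frame of rails 10 mm high above the floor; both long sides are open for 54 mm in the middle, for the fingers. Axes are the caddy's.
- bar_mid (a point): Centre of the flat aluminium bar, 130 mm (its x) by 26 mm (its y) by 8 mm thick (its z), about 75 g, lying flat on the bench, 4 mm below its top face; four small dark holes in a row.
- plate_mid (a point): Centre of the flat aluminium plate, 76 mm (its x) by 46 mm (its y) by 8 mm thick (its z), about 75 g, lying flat on the bench, 4 mm below its top face; four small dark holes at its corners.
- screwdriver: Bystander: a screwdriver lying on the bench, about 200 mm long.
- wrench: Bystander: a steel wrench lying on the bench.
- jar: Bystander: a glass jar with a steel lid, 70 mm diameter, 80 mm tall; origin at its underside.
- tin: Bystander: an open steel tin, 72 mm diameter, 80 mm tall, with rods up to 165 mm tall; origin at its underside.
- angle: Bystander: a small flat L-shaped aluminium offcut, 60 x 60 x 6 mm; not to be packed.
- ring: Bystander: a flat steel ring, 56 mm diameter, 8 mm thick; not to be packed.
Not all that is in view belongs to the job. Leave any orange or yellow look-alike of the part that bears plate_mid alone.

How it is judged:
On the way, in this order (a step that is already met when the one before it is completed fails the run):
1. bar and plate both lie flat in their nests, let go, the caddy still standing on the bench (x of bar_mid in the frame of bar_nest between -0.009 and 0.009 m and y of bar_mid in the frame of bar_nest between -0.009 and 0.009 m and z of bar_mid in the frame of bar_nest below 0.008 m and angle between the x axis of bar_mid and the y axis of caddy, either way round below 0.2 rad and angle between the z axis of each of bar_mid, plate_mid and the z axis of caddy, either way round below 0.06 rad and x of plate_mid in the frame of plate_nest between -0.009 and 0.009 m and y of plate_mid in the frame of plate_nest between -0.009 and 0.009 m and z of plate_mid in the frame of plate_nest below 0.008 m and angle between the x axis of plate_mid and the x axis of caddy, either way round below 0.2 rad and height (world z) of caddy below 0.006 m and contact force between each of bar, plate and the fingers below 0.1 N), for 0.2 s.
2. the packed caddy is held by the fingers, level and still, well clear of the bench, for a while (x of bar_mid in the frame of bar_nest between -0.009 and 0.009 m and y of bar_mid in the frame of bar_nest between -0.009 and 0.009 m and z of bar_mid in the frame of bar_nest below 0.008 m and angle between the x axis of bar_mid and the y axis of caddy, either way round below 0.2 rad and angle between the z axis of each of bar_mid, plate_mid and the z axis of caddy, either way round below 0.06 rad and x of plate_mid in the frame of plate_nest between -0.009 and 0.009 m and y of plate_mid in the frame of plate_nest between -0.009 and 0.009 m and z of plate_mid in the frame of plate_nest below 0.008 m and angle between the x axis of plate_mid and the x axis of caddy, either way round below 0.2 rad and distance of caddy from where it was at the start of the episode below 0.2 m and height (world z) of caddy between 0.06 and 0.16 m and angle between caddy's own z axis and vertical below 0.12 rad and linear speed of caddy below 0.03 m/s and angular speed of caddy below 0.15 rad/s and contact force between caddy and the fingers above 1 N and contact force between caddy and jar below 0.05 N and contact force between caddy and tin below 0.05 N), for 1.5 s.
At the end, for the whole second after the job is handed in: The fingers hold the caddy 60 to 160 mm above the bench (under 200 mm in all from its start), tilted under 0.12 rad, still (30 mm/s, 0.15 rad/s), resting on nothing else; bar and plate lie flat in their nests within 9 mm of centre each way and 0.2 rad (all of step 2); the arm keeps its last pose, push and grip.
It fails at once if the caddy is tipped (angle between caddy's own z axis and vertical above 0.35 rad).
It fails at once if a bystander is shoved away (distance of any of screwdriver, wrench, jar, tin, angle, ring from where it was at the start of the episode above 0.04 m).
It also fails if it takes over 72 s, if anything falls off the work surface, if the arm or the gripper's body presses on something with over 40 N, if the wrist force passes 120 N, or if a joint passes its speed limit or range.

## Working session

There is one attempt and no reset: what is moved stays moved. The work goes in short steps, Python scripts to look and compute and a tool call to move; the robot and the scene stay as the last step left them, time stands still between calls to the robot, and variables do not carry over. Pictures are saved under pics/ and viewed, at most 10 in all, crops included, and the job is handed in when it is done.

Besides the shell and the picture viewer there is one more tool, called by a JSON object that holds its "api" and its "payload". apply_moves: Moves the arm, as the interface text tells. Its arguments: {"type":"object","properties":{"series":{"type":"array"}},"required":["series"]}

```bash
mkdir -p pics; cat > h.py <<'E'
import numpy as np, cv2
from workcell import telemetry, imaging, order, env
def save(n,f):
    im=imaging.grab_frame(n); cv2.imwrite(f'pics/{f}.png',im[:,:,::-1]); return im
def ray(n,px,z,M=None):
    c=M or imaging.camera_model(n); T=np.array(c['world_from_camera']); K=np.array(c['mtx'])
    px=np.atleast_2d(np.array(px,float)); d=np.c_[px,np.ones(len(px))]@np.linalg.inv(K).T@T[:3,:3].T
    o=T[:3,3]; return o+d*((z-o[2])/d[:,2])[:,None]
def proj(n,P,M=None):
    c=M or imaging.camera_model(n); T=np.linalg.inv(np.array(c['world_from_camera'])); 
    p=(np.atleast_2d(P)@T[:3,:3].T+T[:3,3])@np.array(c['mtx']).T; return p[:,:2]/p[:,2:]
E
python3 - <<'E'
from h import *
print(env.grasp_offset,telemetry.sense())
for n in('top','scene'): save(n,n+'0'); print(imaging.camera_model(n))
E
```

```text
0.0187 {'time': 0.0, 'qpos': array([ 1.10159485e+00,  3.13446848e-01,  1.49845038e+00,  3.08011416e-06,
        1.33098688e+00, -2.23404100e-01]), 'qd': array([-0.00071216, -0.00130826,  0.00130348,  0.0018762 ,  0.00070961,
       -0.00175237]), 'tau': array([ 3.51389599e-04, -4.02212548e+01, -2.52275777e+01,  6.95604994e-02,
        3.51730536e-02, -8.53434290e-05]), 'tool_pos': array([0.1276457 , 0.50898906, 0.23815768]), 'eef_rot': array([-2.20580824e-04,  1.22589883e-01,  9.92457205e-01, -6.06884159e-04]), 'wrist_force': array([-0.90665283,  0.01277999,  0.64616959]), 'moment': array([-0.00449412, -0.02028446,  0.00428371]), 'gripper_force': 0.0, 'finger_gap': 0.08795780998612257}
{'mtx': array([[624.22075218,   0.        , 303.20707524],
       [  0.        , 624.22075218, 240.11894271],
       [  0.        ,   0.        ,   1.        ]]), 'world_from_camera': array([[ 0.0025588 , -0.98787103,  0.15525555,  0.25029478],
       [-0.9998028 , -0.00558474, -0.01905703,  0.03958337],
       [ 0.01969295, -0.15517618, -0.98769051,  1.41999832],
       [ 0.        ,  0.        ,  0.        ,  1.        ]])}
{'mtx': array([[550.53873746,   0.        , 323.02072178],
       [  0.        , 550.53873746, 233.51247867],
       [  0.        ,   0.        ,   1.        ]]), 'world_from_camera': array([[-0.56505231,  0.64137124, -0.5189979 ,  1.07208627],
       [ 0.82502437,  0.44466423, -0.34872411,  0.44498031],
       [ 0.00711819, -0.62523328, -0.78040546,  0.97626789],
       [ 0.        ,  0.        ,  0.        ,  1.        ]])}
```

View pics/top0.png

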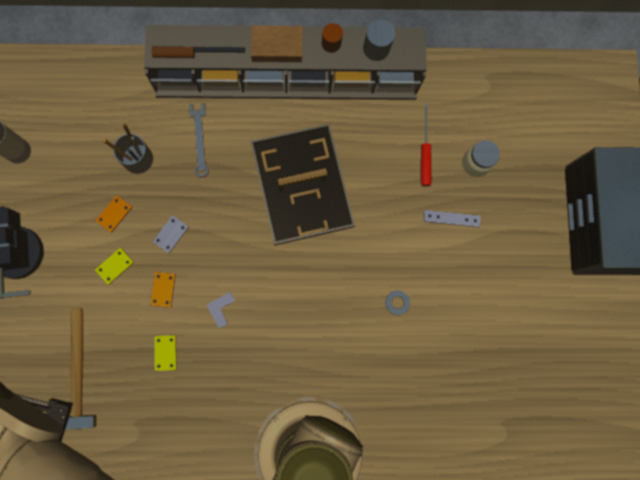

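View pics/scene0.png

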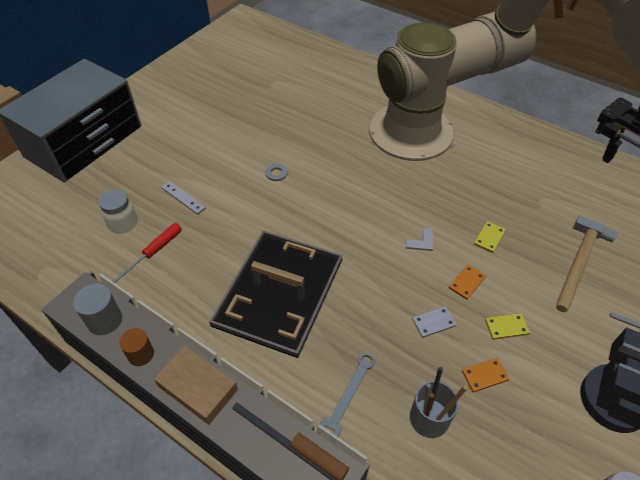

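Top view: the caddy is at (303,184), with its bar nest on the upper side (C-rails at (270,160) and (319,150)) and its plate nest on the lower side (305,195)–(313,228). The bar is at (452,219), with the screwdriver at (427,150) and the jar at (484,155) nearby.

Plate candidates: silver (171,234), orange (115,213) and (163,290), yellow (114,266) and (165,353), and the L offcut at (221,309). The description says aluminium with 4 corner holes, so I choose silver (171,234).

Bar candidates: bar (452,219), wrench (200,140). I choose (452,219), which has four holes in a row.

```bash
cat > m.py <<'E'
from h import *
def rect(n,mask,z,M=None,seed=None):
    """largest (or nearest to seed) blob -> world centre, long-axis angle deg, size mm, by minAreaRect of rays"""
    cs,_=cv2.findContours(mask.astype(np.uint8),cv2.RETR_EXTERNAL,cv2.CHAIN_APPROX_NONE)
    cs=[c for c in cs if cv2.contourArea(c)>60]
    c=min(cs,key=lambda c:abs(cv2.pointPolygonTest(c,seed,True)) if cv2.pointPolygonTest(c,seed,True)<0 else 0) if seed else max(cs,key=cv2.contourArea)
    P=ray(n,c[:,0,:],z,M)[:,:2]*1000
    (x,y),_,_=r=cv2.minAreaRect(P.astype(np.float32)); b=cv2.boxPoints(r)
    e=[b[1]-b[0],b[2]-b[1]]; e.sort(key=np.linalg.norm)
    return np.round([x,y,np.degrees(np.arctan2(e[1][1],e[1][0]))%180,np.linalg.norm(e[1]),np.linalg.norm(e[0])],1)
E
python3 - <<'E'
from m import *
im=cv2.imread('pics/top0.png'); hsv=cv2.cvtColor(im,cv2.COLOR_BGR2HSV); h,s,v=cv2.split(hsv)
for p in [(171,225),(440,217),(303,178),(290,140),(275,150),(230,300),(398,293),(484,150),(100,340),(200,140),(427,170)]: print(p,hsv[p[1],p[0]])
grey=(s<70)&(v>90)
print('plate',rect('top',grey,.008,seed=(171,225)))
print('bar',rect('top',grey,.008,seed=(440,217)))
k=np.ones((5,5),np.uint8)
dark=cv2.morphologyEx(((v<75)|((s<60)&(v<110))).astype(np.uint8),cv2.MORPH_CLOSE,k)
print('caddy',rect('top',dark,.02,seed=(283,200)))
wood=((s>70)&(v>75)).astype(np.uint8); roi=np.zeros_like(wood); cv2.fillPoly(roi,[np.array([[262,147],[324,134],[343,220],[282,233]])],1)
n,l,st,c=cv2.connectedComponentsWithStats(wood&roi)
for i in range(1,n):
  if st[i,4]>15:
    z=.067+.009 if abs(c[i][1]-178)<6 else .016
    print(c[i],st[i,4],rect('top',l==i,z))
for nm,p,z in [('jar',(484,152),.08),('tin rim',(130,150),.08),('scr end',(427,186),.01),('scr tip',(426,107),.01)]: print(nm,ray('top',p,z))
cr=im[80:330,70:500]; 
cv2.imwrite('pics/crop.png',np.hstack([cv2.resize(im[200:265,135:210],None,fx=5,fy=5),cv2.resize(im[185:250,415:490],None,fx=5,fy=5)]))
E
```

```text
(171, 225) [116  29 139]
(440, 217) [116  28 127]
(303, 178) [ 19 152 114]
(290, 140) [18 69 37]
(275, 150) [ 18 141 114]
(230, 300) [116  28 138]
(398, 293) [103  41 111]
(484, 150) [102  41 107]
(100, 340) [ 19 116 125]
(200, 140) [103  42 110]
(427, 170) [  3 232 168]
plate [485.5 316.4 144.8  77.8  48.7]
bar [ 525.7 -331.7   84.3  131.4   29.1]
caddy [602.5  15.8  13.5 248.8 184.2]
[320.8597561 148.4695122] 164 [686.7 -24.2  14.9  50.7  37.5]
[270.44827586 159.87068966] 116 [659.8  86.7  13.3  50.7  31.8]
[301.9852071  176.29585799] 338 [604.7  16.7 103.3 110.4  15.6]
[304.51265823 194.25949367] 158 [574.5   9.  101.9  70.1  23.6]Traceback (most recent call last):
  File "<stdin>", line 15, in <module>
  File "m.py", line 6, in rect
    c=min(cs,key=lambda c:abs(cv2.pointPolygonTest(c,seed,True)) if cv2.pointPolygonTest(c,seed,True)<0 else 0) if seed else max(cs,key=cv2.contourArea)
                                                                                                                             ~~~^^^^^^^^^^^^^^^^^^^^^^^^
ValueError: max() iterable argument is empty
```

```bash
cat > go.py <<'E'
from m import *
from scipy.spatial.transform import Rotation as R
def go(x,y,z,yaw):
    "mm/deg world target of TCP, tool y at yaw (mod 180), tool down -> slide, delta_rot"
    s=telemetry.sense(); q=s['eef_rot']; r=R.from_quat(q[[1,2,3,0]]); Y=r.as_matrix()[:,1]
    cur=np.degrees(np.arctan2(Y[1],Y[0])); d=(yaw-cur+90)%180-90; a=np.radians(cur+d)
    T=np.c_[[np.sin(a)*-1,np.cos(a),0],[np.cos(a),np.sin(a),0],[0,0,-1]]
    if np.linalg.det(T)<0: T[:,0]*=-1
    print('slide',np.round(r.inv().apply(np.array([x,y,z])-s['tool_pos']*1000),1),'rot',np.round((r.inv()*R.from_matrix(T)).as_rotvec(degrees=True),1),'t',round(s['time'],2),'q1,q6',s['qpos'][[0,5]].round(2))
E
python3 - <<'E'
from go import *
im=cv2.imread('pics/top0.png')
for nm,p,z in [('jar',(484,152),.08),('tin rim',(130,150),.08),('scr end',(427,186),.01),('scr tip',(426,107),.01)]: print(nm,ray('top',p,z).round(3))
cv2.imwrite('pics/crop.png',np.hstack([cv2.resize(im[200:265,135:210],None,fx=5,fy=5),cv2.resize(im[185:250,415:490],None,fx=5,fy=5)]))
go(485.5,316.4,150,54.8)
E
```

```text
jar [[ 0.663 -0.39   0.08 ]]
tin rim [[0.66  0.397 0.08 ]]
scr end [[ 0.601 -0.276  0.01 ]]
scr tip [[ 0.794 -0.279  0.01 ]]
slide [-394.   -99.7   88.3] rot [-0.1 -0.  21.1] t 0.1 q1,q6 [ 1.1  -0.22]
```

View pics/crop.png

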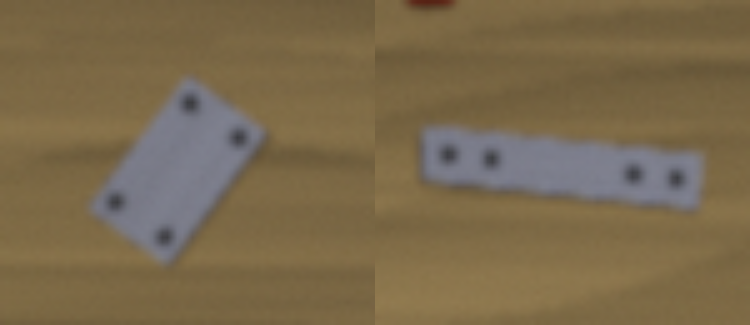

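The crop confirms both choices: the silver plate has four corner holes, and the bar has four holes in a row. Next I move above the plate.

{"api": "apply_moves", "payload": {"series": [{"slide": [-50,-13,11],"delta_rot": [0,0,3],"hand": 88},{"slide": [-100,-25,22],"delta_rot": [0,0,6],"hand": 88},{"slide": [-150,-38,33],"delta_rot": [0,0,9],"hand": 80},{"slide": [-200,-51,44],"delta_rot": [0,0,12],"hand": 74},{"slide": [-250,-63,55],"delta_rot": [0,0,15],"hand": 74},{"slide": [-300,-76,66],"delta_rot": [0,0,18],"hand": 74},{"slide": [-350,-89,77],"delta_rot": [0,0,20],"hand": 74},{"slide": [-394,-100,88],"delta_rot": [0,0,21],"hand": 74},{"slide": [-394,-100,88],"delta_rot": [0,0,21],"hand": 74},{"slide": [-394,-100,88],"delta_rot": [0,0,21],"hand": 74}]}}

```text
time: 1.35
tool_pos: [0.4849, 0.3166, 0.1506]
eef_rot: [-0.0, 0.301, 0.954, -0.0]
wrist_force: [-1.3, 0.9, 0.1]
finger_gap: 0.0739
gripper_force: 0.0
```

```bash
python3 - <<'E'
from go import *
M=imaging.camera_model('wrist'); im=save('wrist','w1'); hsv=cv2.cvtColor(im,cv2.COLOR_RGB2HSV); h,s,v=cv2.split(hsv)
px=proj('wrist',[[.4855,.3164,.008]],M)[0]; print(px,hsv[int(px[1]),int(px[0])])
r=rect('wrist',(s<70)&(v>90),.008,M,seed=tuple(map(float,px))); print(r)
go(485.5,316.4,10,54.8); go(r[0],r[1],4,r[2]-90)
E
```

```text
[321.56509434 225.72800929] [113  33 208]
[485.5 320.1 144.9  77.   46.8]
slide [ -1.   -0.  140.9] rot [-0.  -0.   0.2] t 1.4 q1,q6 [ 0.38 -0.58]
slide [  1.2   3.  146.9] rot [-0.  -0.   0.1] t 1.4 q1,q6 [ 0.38 -0.58]
```

View pics/w1.png

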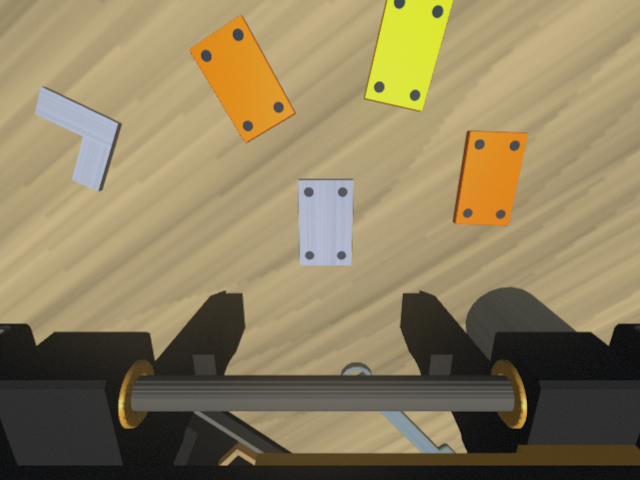

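The wrist view shows the silver plate at (326,222), square to the fingers. Now I descend and grip it.

{"api": "apply_moves", "payload": {"series": [{"slide": [1,2,45],"delta_rot": [0,0,0],"hand": 74},{"slide": [1,2,90],"delta_rot": [0,0,0],"hand": 74},{"slide": [1,2,125],"delta_rot": [0,0,0],"hand": 74},{"slide": [1,2,140],"delta_rot": [0,0,0],"hand": 74},{"slide": [1,2,147],"delta_rot": [0,0,0],"hand": 74},{"slide": [1,2,147],"delta_rot": [0,0,0],"hand": 74},{"slide": [1,2,147],"delta_rot": [0,0,0],"hand": 40},{"slide": [1,2,147],"delta_rot": [0,0,0],"hand": 40},{"slide": [1,2,147],"delta_rot": [0,0,0],"hand": 40},{"slide": [1,2,147],"delta_rot": [0,0,0],"hand": 40},{"slide": [1,2,147],"delta_rot": [0,0,0],"hand": 40},{"slide": [1,2,147],"delta_rot": [0,0,0],"hand": 40}]}}

```text
time: 2.9
tool_pos: [0.4861, 0.3186, 0.0041]
eef_rot: [0.0, 0.301, 0.953, 0.0]
wrist_force: [-1.4, -0.6, 5.4]
finger_gap: 0.0454
gripper_force: 30.0
```

```bash
python3 - <<'E'
from go import *
s=telemetry.sense(); p=s['tool_pos']*1000; print(p,s['finger_gap'],s['gripper_force'])
go(535.4,0.2,130,103.3)
E
```

```text
[486.1186568  318.61432402   4.05394131] 0.045428349252072314 30.000878870487213
slide [-223.4 -232.2 -126. ] rot [  0.    0.  -48.4] t 2.9 q1,q6 [ 0.38 -0.58]
```

The gap reads 45.4 mm, so the plate is held. Next I lift it and carry it above the nest.

{"api": "apply_moves", "payload": {"series": [{"slide": [0,0,-30],"delta_rot": [0,0,0],"hand": 40},{"slide": [-5,-5,-75],"delta_rot": [0,0,-3],"hand": 40},{"slide": [-30,-31,-110],"delta_rot": [0,0,-8],"hand": 40},{"slide": [-62,-64,-126],"delta_rot": [0,0,-15],"hand": 40},{"slide": [-95,-99,-126],"delta_rot": [0,0,-22],"hand": 40},{"slide": [-128,-133,-126],"delta_rot": [0,0,-29],"hand": 40},{"slide": [-161,-167,-126],"delta_rot": [0,0,-36],"hand": 40},{"slide": [-193,-200,-126],"delta_rot": [0,0,-43],"hand": 40},{"slide": [-213,-222,-126],"delta_rot": [0,0,-47],"hand": 40},{"slide": [-223,-232,-126],"delta_rot": [0,0,-48.4],"hand": 40},{"slide": [-223,-232,-126],"delta_rot": [0,0,-48.4],"hand": 40},{"slide": [-223,-232,-126],"delta_rot": [0,0,-48.4],"hand": 40}]}}

```text
time: 4.4
tool_pos: [0.5348, 0.0012, 0.1295]
eef_rot: [-0.0, -0.116, 0.993, 0.0]
wrist_force: [0.2, -0.8, -0.8]
finger_gap: 0.0454
gripper_force: 30.0
```

```bash
python3 - <<'E'
from go import *
M=imaging.camera_model('wrist'); im=save('wrist','w2'); print(telemetry.sense()['tool_pos'])
ax=np.array([np.cos(np.radians(13.3)),np.sin(np.radians(13.3))]); ay=np.array([-ax[1],ax[0]]); c=np.array([603.5,16.3])
# mark expected rail corners of plate nest (rail top) and handle
for a,b,z in [(-111,28,16),(-111,-28,16),(-25,28,16),(-25,-28,16),(0,55,76),(0,-55,76),(-125,95,20),(-125,-95,20)]:
    p=c+a*ax+b*ay; q=proj('wrist',[[p[0]/1e3,p[1]/1e3,z/1e3]],M)[0]; print(a,b,q.round()); cv2.circle(im,tuple(int(t) for t in q),4,(255,0,0),1)
cv2.imwrite('pics/w2b.png',im[:,:,::-1])
E
```

```text
[0.53484818 0.00128659 0.12956473]
-111 28 [358. 182.]
-111 -28 [282. 183.]
-25 28 [355. 288.]
-25 -28 [286. 288.]
0 55 [401. 360.]
0 -55 [239. 361.]
-125 95 [453. 164.]
-125 -95 [187. 164.]
```

View pics/w2b.png

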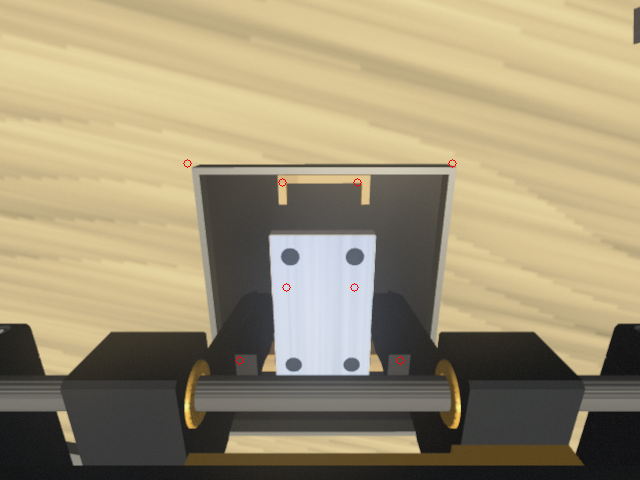

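The wrist view shows the held plate at cols 270–375. The nest's near rail has inner corners at about (287,184) and (361,184), and the rim corners are at (194,167) and (456,167). The caddy appears a few px right of the prediction, so I'll work out the offset.

```bash
python3 - <<'E'
from go import *
M=imaging.camera_model('wrist'); s=telemetry.sense(); t=s['tool_pos']*1000
ax=np.array([np.cos(np.radians(13.3)),np.sin(np.radians(13.3))]); ay=np.array([-ax[1],ax[0]]); c=np.array([603.5,16.3])
def cad(px,z): d=ray('wrist',px,z,M)[:,:2]*1000-c; return np.c_[d@ax,d@ay].round(1)
print('tcp',(t[:2]-c)@ax,(t[:2]-c)@ay)
zt=(t[2]+4)/1000
print('plate corners',cad([(270,235),(375,235)],zt).tolist(), 'at row 300',cad([(273,300),(372,300)],zt).tolist())
print('rail out',cad([(278,176),(370,176)],.016).tolist(),'in',cad([(287,184),(361,184)],.016).tolist())
print('rim out',cad([(194,166),(456,166)],.02).tolist())
im=cv2.imread('pics/w2.png'); g=cv2.cvtColor(im,cv2.COLOR_BGR2GRAY).astype(int)
for row,a,b in[(200,185,470),(195,270,380),(300,260,385)]:
    d=np.diff(g[row,a:b]); i=np.where(abs(d)>18)[0]; print(row,[(int(a+k),int(d[k])) for k in i])
d=np.diff(g[155:195,324]);print([(155+int(k),int(d[k])) for k in np.where(abs(d)>10)[0]])
E
```

```text
tcp -70.26433098248489 1.182599821245228
plate corners [[-107.9, -20.7], [-107.9, 24.0]] at row 300 [[-76.9, -20.8], [-76.9, 24.2]]
rail out [[-115.7, -30.9], [-115.7, 36.7]] in [[-109.8, -24.4], [-109.8, 30.3]]
rim out [[-123.4, -90.3], [-123.4, 97.6]]
200 [(194, -21), (195, -20), (201, -45), (202, -33), (277, 60), (278, 62), (285, -25), (286, -78), (360, 51), (361, 47), (368, -40), (369, -62), (444, 33), (445, 56), (446, 28)]
195 [(277, 60), (278, 52), (285, -32), (286, -70), (360, 48), (361, 59), (368, -26), (369, -80)]
300 [(271, 63), (272, 75), (273, 20), (371, -59), (372, -79)]
[(162, -21), (163, -61), (164, -38), (166, 89), (167, 35), (173, -37), (174, 17), (175, 26), (182, -51), (183, -58)]
```

Measured offset is about +1 mm in caddy x and +2.7 mm in caddy y. I correct for that and lower the plate into its nest.

{"api": "apply_moves", "payload": {"series": [{"slide": [-1,1.5,30],"delta_rot": [0,0,0],"hand": 40},{"slide": [-1,1.5,65],"delta_rot": [0,0,0],"hand": 40},{"slide": [-1,1.5,90],"delta_rot": [0,0,0],"hand": 40},{"slide": [-1,1.5,106],"delta_rot": [0,0,0],"hand": 40},{"slide": [-1,1.5,114],"delta_rot": [0,0,0],"hand": 40},{"slide": [-1,1.5,118.5],"delta_rot": [0,0,0],"hand": 40},{"slide": [-1,1.5,118.5],"delta_rot": [0,0,0],"hand": 40},{"slide": [-1,1.5,118.5],"delta_rot": [0,0,0],"hand": 40}]}}

```text
time: 5.45
tool_pos: [0.536, 0.0022, 0.0118]
eef_rot: [0.0, -0.116, 0.993, -0.0]
wrist_force: [-0.0, 0.2, -1.7]
finger_gap: 0.0452
gripper_force: 30.0
```

{"api": "apply_moves", "payload": {"series": [{"slide": [0,0,0],"delta_rot": [0,0,0],"hand": 66},{"slide": [0,0,0],"delta_rot": [0,0,0],"hand": 66},{"slide": [0,0,0],"delta_rot": [0,0,0],"hand": 66},{"slide": [0,0,0],"delta_rot": [0,0,0],"hand": 66},{"slide": [0,0,-15],"delta_rot": [0,0,0],"hand": 66},{"slide": [0,0,-60],"delta_rot": [0,0,0],"hand": 66},{"slide": [0,0,-110],"delta_rot": [0,0,0],"hand": 66},{"slide": [0,0,-138],"delta_rot": [0,0,0],"hand": 66},{"slide": [0,0,-138],"delta_rot": [0,0,0],"hand": 66},{"slide": [0,0,-138],"delta_rot": [0,0,0],"hand": 66}]}}

```text
time: 6.7
tool_pos: [0.5352, 0.0023, 0.1486]
eef_rot: [-0.001, -0.116, 0.993, 0.0]
wrist_force: [-0.1, 0.2, -0.1]
finger_gap: 0.0664
gripper_force: 0.0
```

```bash
python3 - <<'E'
from go import *
save('wrist','w3'); 
go(526,-330,150,174.3)
E
```

```text
slide [  85.4 -321.3   -2. ] rot [  0.1  -0.1 -71. ] t 6.75 q1,q6 [-0.21 -2.02]
```

View pics/w3.png

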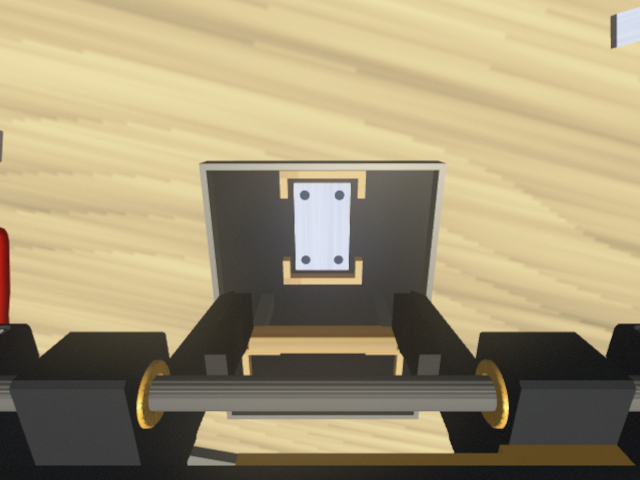

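The plate lies in its nest at (322,226). Now I turn +109° (the in-range way) over to the bar.

{"api": "apply_moves", "payload": {"series": [{"slide": [4,-15,-1],"delta_rot": [0,0,5],"hand": 66},{"slide": [12,-45,-2],"delta_rot": [0,0,15],"hand": 60},{"slide": [20,-76,-2],"delta_rot": [0,0,25],"hand": 54},{"slide": [28,-106,-2],"delta_rot": [0,0,35],"hand": 50},{"slide": [36,-136,-2],"delta_rot": [0,0,45],"hand": 50},{"slide": [44,-166,-2],"delta_rot": [0,0,55],"hand": 50},{"slide": [52,-196,-2],"delta_rot": [0,0,65],"hand": 50},{"slide": [60,-226,-2],"delta_rot": [0,0,75],"hand": 50},{"slide": [68,-256,-2],"delta_rot": [0,0,85],"hand": 50},{"slide": [76,-286,-2],"delta_rot": [0,0,95],"hand": 50},{"slide": [84,-314,-2],"delta_rot": [0,0,105],"hand": 50},{"slide": [85,-321,-2],"delta_rot": [0,0,109],"hand": 50}]}}

```text
time: 8.25
tool_pos: [0.5261, -0.3311, 0.1495]
eef_rot: [-0.001, 0.743, 0.669, -0.0]
wrist_force: [0.5, 0.3, -0.4]
finger_gap: 0.0502
gripper_force: 0.0
```

{"api": "apply_moves", "payload": {"series": [{"slide": [0,0,0],"delta_rot": [0,0,0],"hand": 50},{"slide": [0,0,0],"delta_rot": [0,0,0],"hand": 50},{"slide": [0,0,0],"delta_rot": [0,0,0],"hand": 50}]}}

```text
time: 8.62
tool_pos: [0.527, -0.3292, 0.1511]
eef_rot: [-0.0, 0.741, 0.672, -0.0]
wrist_force: [0.4, -0.0, -0.3]
finger_gap: 0.0501
gripper_force: 0.0
```

```bash
python3 - <<'E'
from go import *
print(telemetry.sense()['tool_pos'])
M=imaging.camera_model('wrist'); im=save('wrist','w4'); hsv=cv2.cvtColor(im,cv2.COLOR_RGB2HSV); h,s,v=cv2.split(hsv)
px=proj('wrist',[[.526,-.330,.008]],M)[0]; print(px,hsv[int(px[1]),int(px[0])])
r=rect('wrist',(s<70)&(v>100),.008,M,seed=tuple(map(float,px))); print(r)
go(r[0],r[1],4.5,r[2]-90)
E
```

```text
[ 0.52696447 -0.32916418  0.15105566]
[320.69533346 226.67330005] [112  32 216]
[ 525.6 -328.5   84.2  129.5   26.7]
slide [  0.6  -1.4 146.7] rot [-0.  -0.   0.2] t 8.68 q1,q6 [-0.75 -0.65]
```

View pics/w4.png

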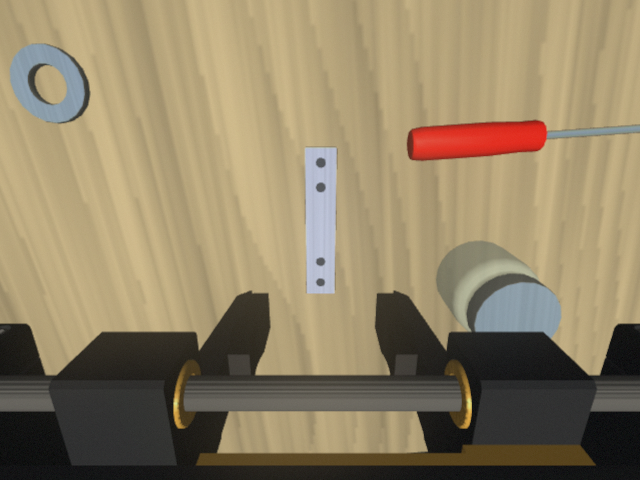

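The bar is at (320,220) between the fingers, with the jar at (495,290) clear. I descend and grip the bar.

{"api": "apply_moves", "payload": {"series": [{"slide": [0.5,-1.4,45],"delta_rot": [0,0,0],"hand": 50},{"slide": [0.5,-1.4,90],"delta_rot": [0,0,0],"hand": 50},{"slide": [0.5,-1.4,125],"delta_rot": [0,0,0],"hand": 50},{"slide": [0.5,-1.4,140],"delta_rot": [0,0,0],"hand": 50},{"slide": [0.5,-1.4,146.5],"delta_rot": [0,0,0],"hand": 50},{"slide": [0.5,-1.4,146.5],"delta_rot": [0,0,0],"hand": 50},{"slide": [0.5,-1.4,146.5],"delta_rot": [0,0,0],"hand": 20},{"slide": [0.5,-1.4,146.5],"delta_rot": [0,0,0],"hand": 20},{"slide": [0.5,-1.4,146.5],"delta_rot": [0,0,0],"hand": 20},{"slide": [0.5,-1.4,146.5],"delta_rot": [0,0,0],"hand": 20},{"slide": [0.5,-1.4,146.5],"delta_rot": [0,0,0],"hand": 20}]}}

```text
time: 10.05
tool_pos: [0.5258, -0.3293, 0.0052]
eef_rot: [0.0, 0.741, 0.671, 0.0]
wrist_force: [-0.8, -0.0, 6.2]
finger_gap: 0.0249
gripper_force: 30.0
```

```bash
python3 - <<'E'
from go import *
a=np.radians(13.3)
go(603.9+70*np.cos(a),19.2+70*np.sin(a),150,13.3)
E
```

```text
slide [ 377.2  109.5 -144.9] rot [  0.   0. -19.] t 10.05 q1,q6 [-0.75 -0.65]
```

{"api": "apply_moves", "payload": {"series": [{"slide": [0,0,-30],"delta_rot": [0,0,0],"hand": 20},{"slide": [0,0,-80],"delta_rot": [0,0,0],"hand": 20},{"slide": [20,6,-125],"delta_rot": [0,0,-1],"hand": 20},{"slide": [60,17,-145],"delta_rot": [0,0,-3],"hand": 20},{"slide": [110,32,-145],"delta_rot": [0,0,-5.5],"hand": 20},{"slide": [160,46,-145],"delta_rot": [0,0,-8],"hand": 20},{"slide": [210,61,-145],"delta_rot": [0,0,-10.5],"hand": 20},{"slide": [260,75,-145],"delta_rot": [0,0,-13],"hand": 20},{"slide": [310,90,-145],"delta_rot": [0,0,-15.5],"hand": 20},{"slide": [350,102,-145],"delta_rot": [0,0,-18],"hand": 20},{"slide": [377,109.5,-145],"delta_rot": [0,0,-19],"hand": 20},{"slide": [377,109.5,-145],"delta_rot": [0,0,-19],"hand": 20}]}}

```text
time: 11.55
tool_pos: [0.6718, 0.037, 0.1489]
eef_rot: [-0.0, 0.619, 0.785, -0.0]
wrist_force: [-0.7, -0.3, -1.1]
finger_gap: 0.0251
gripper_force: 30.0
```

{"api": "apply_moves", "payload": {"series": [{"slide": [0,0,20],"delta_rot": [0,0,0],"hand": 20},{"slide": [0,0,30],"delta_rot": [0,0,0],"hand": 20},{"slide": [0,0,30],"delta_rot": [0,0,0],"hand": 20},{"slide": [0,0,30],"delta_rot": [0,0,0],"hand": 20}]}}

```text
time: 12.05
tool_pos: [0.6721, 0.0348, 0.1204]
eef_rot: [0.0, 0.621, 0.784, 0.0]
wrist_force: [-0.5, -0.3, -1.3]
finger_gap: 0.0247
gripper_force: 30.0
```

```bash
python3 - <<'E'
from go import *
M=imaging.camera_model('wrist'); im=save('wrist','w5'); t=telemetry.sense()['tool_pos']; print(t)
a=np.radians(13.3); ax=np.array([np.cos(a),np.sin(a)]); ay=np.array([-ax[1],ax[0]]); c=np.array([603.9,19.2])
for A,b,z in [(88,70,16),(52,70,16),(88,-70,16),(52,-70,16),(0,55,76),(0,-55,76),(125,95,20),(-125,95,20),(-125,-95,20)]:
    p=c+A*ax+b*ay; q=proj('wrist',[[p[0]/1e3,p[1]/1e3,z/1e3]],M)[0]; print(A,b,q.round()); cv2.circle(im,tuple(int(u) for u in q),4,(255,0,0),1)
cv2.imwrite('pics/w5b.png',im[:,:,::-1]); go(c[0]+70*ax[0],c[1]+70*ax[1],16.5,13.3)
E
```

```text
[0.6721442  0.03492165 0.12049586]
88 70 [347. 143.]
52 70 [295. 143.]
88 -70 [343. 320.]
52 -70 [299. 320.]
0 55 [192. 178.]
0 -55 [212. 350.]
125 95 [405. 103.]
-125 95 [ 23. 104.]
-125 -95 [ 86. 350.]
slide [ 4.00e-01 -1.00e-01  1.04e+02] rot [ 0.1  0.  -0. ] t 12.1 q1,q6 [-0.12 -0.35]
```

View pics/w5b.png

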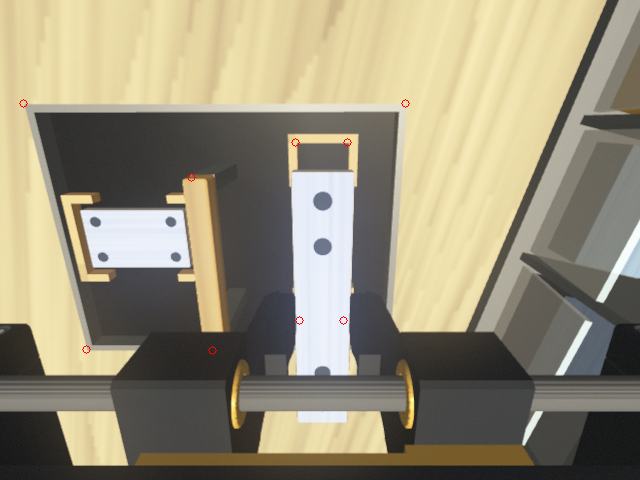

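The bar is lined up over its nest: bar centre col 323, rails 288–358. The gripper body will sit over the handle, so I lower only to TCP z ≈ 17 mm. At that height the bar's underside is below the rail tops, and I can let it drop 5 mm.

{"api": "apply_moves", "payload": {"series": [{"slide": [0,0.7,30],"delta_rot": [0,0,0],"hand": 20},{"slide": [0,0.7,60],"delta_rot": [0,0,0],"hand": 20},{"slide": [0,0.7,82],"delta_rot": [0,0,0],"hand": 20},{"slide": [0,0.7,94],"delta_rot": [0,0,0],"hand": 20},{"slide": [0,0.7,100],"delta_rot": [0,0,0],"hand": 20},{"slide": [0,0.7,103.5],"delta_rot": [0,0,0],"hand": 20},{"slide": [0,0.7,103.5],"delta_rot": [0,0,0],"hand": 20},{"slide": [0,0.7,103.5],"delta_rot": [0,0,0],"hand": 20}]}}

```text
time: 13.1
tool_pos: [0.6728, 0.0354, 0.0168]
eef_rot: [0.0, 0.62, 0.784, 0.0]
wrist_force: [-0.1, 0.5, -1.2]
finger_gap: 0.025
gripper_force: 30.0
```

{"api": "apply_moves", "payload": {"series": [{"slide": [0,0,0],"delta_rot": [0,0,0],"hand": 44},{"slide": [0,0,0],"delta_rot": [0,0,0],"hand": 44},{"slide": [0,0,0],"delta_rot": [0,0,0],"hand": 44},{"slide": [0,0,0],"delta_rot": [0,0,0],"hand": 44},{"slide": [0,0,-15],"delta_rot": [0,0,0],"hand": 44},{"slide": [0,0,-55],"delta_rot": [0,0,0],"hand": 44},{"slide": [0,0,-95],"delta_rot": [0,0,0],"hand": 44},{"slide": [0,-30,-130],"delta_rot": [0,0,0],"hand": 44},{"slide": [0,-70,-133],"delta_rot": [0,0,0],"hand": 44},{"slide": [0,-70,-133],"delta_rot": [0,0,0],"hand": 44},{"slide": [0,-70,-133],"delta_rot": [0,0,0],"hand": 44}]}}

```text
time: 14.48
tool_pos: [0.6052, 0.0192, 0.1501]
eef_rot: [0.001, 0.62, 0.784, 0.0]
wrist_force: [0.3, 0.6, -0.7]
finger_gap: 0.044
gripper_force: 0.0
```

```bash
python3 - <<'E'
from go import *
save('wrist','w6'); M=imaging.camera_model('wrist')
go(604.4,19.2,48.5,13.3)
a=np.radians(13.3); ax=np.array([np.cos(a),np.sin(a)]); ay=np.array([-ax[1],ax[0]]); c=np.array([603.9,19.2])
print([proj('wrist',[[*(c+s*7*ax+55*ay)/1e3,.076]],M)[0].round() for s in(-1,1)])
E
```

```text
slide [  0.2  -1.  101.2] rot [0.1 0.  0. ] t 14.53 q1,q6 [-0.16 -0.39]
[array([308., 171.]), array([330., 171.])]
```

View pics/w6.png

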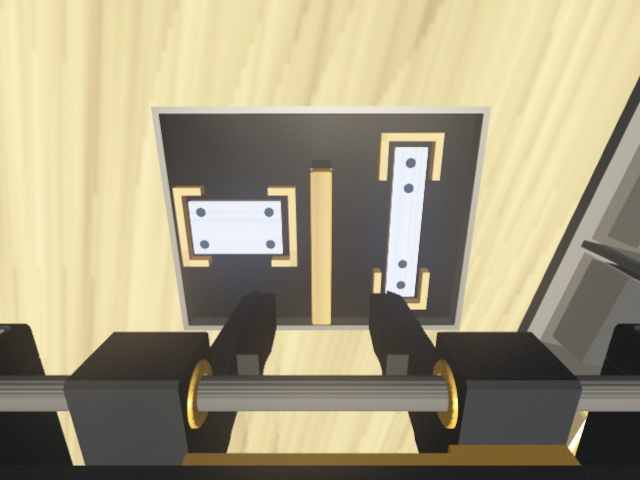

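Both parts lie inside their rails: plate at (236,227), bar at (407,220). The handle is centred at col 321. Next I lower and grip the handle.

{"api": "apply_moves", "payload": {"series": [{"slide": [0,-0.3,35],"delta_rot": [0,0,0],"hand": 44},{"slide": [0,-0.3,70],"delta_rot": [0,0,0],"hand": 44},{"slide": [0,-0.3,92],"delta_rot": [0,0,0],"hand": 44},{"slide": [0,-0.3,101],"delta_rot": [0,0,0],"hand": 44},{"slide": [0,-0.3,101],"delta_rot": [0,0,0],"hand": 44},{"slide": [0,-0.3,101],"delta_rot": [0,0,0],"hand": 25},{"slide": [0,-0.3,101],"delta_rot": [0,0,0],"hand": 18},{"slide": [0,-0.3,101],"delta_rot": [0,0,0],"hand": 8},{"slide": [0,-0.3,101],"delta_rot": [0,0,0],"hand": 8},{"slide": [0,-0.3,101],"delta_rot": [0,0,0],"hand": 8},{"slide": [0,-0.3,101],"delta_rot": [0,0,0],"hand": 8},{"slide": [0,-0.3,101],"delta_rot": [0,0,0],"hand": 8}]}}

```text
time: 16.02
tool_pos: [0.6043, 0.0192, 0.0486]
eef_rot: [0.0, 0.62, 0.784, 0.0]
wrist_force: [-0.5, 0.2, 5.5]
finger_gap: 0.0134
gripper_force: 30.0
```

The handle is held with a 13.4 mm gap. Now a slow, smooth lift of 100 mm.

{"api": "apply_moves", "payload": {"series": [{"slide": [0,0,-1],"delta_rot": [0,0,0],"hand": 8},{"slide": [0,0,-3],"delta_rot": [0,0,0],"hand": 8},{"slide": [0,0,-7],"delta_rot": [0,0,0],"hand": 8},{"slide": [0,0,-13],"delta_rot": [0,0,0],"hand": 8},{"slide": [0,0,-20],"delta_rot": [0,0,0],"hand": 8},{"slide": [0,0,-28],"delta_rot": [0,0,0],"hand": 8},{"slide": [0,0,-36],"delta_rot": [0,0,0],"hand": 8},{"slide": [0,0,-44],"delta_rot": [0,0,0],"hand": 8},{"slide": [0,0,-52],"delta_rot": [0,0,0],"hand": 8},{"slide": [0,0,-60],"delta_rot": [0,0,0],"hand": 8},{"slide": [0,0,-68],"delta_rot": [0,0,0],"hand": 8},{"slide": [0,0,-76],"delta_rot": [0,0,0],"hand": 8}]}}

```text
time: 17.52
tool_pos: [0.6041, 0.0192, 0.1248]
eef_rot: [-0.0, 0.62, 0.784, -0.0]
wrist_force: [-0.4, 0.2, -7.0]
finger_gap: 0.0133
gripper_force: 30.0
```

{"api": "apply_moves", "payload": {"series": [{"slide": [0,0,-8],"delta_rot": [0,0,0],"hand": 8},{"slide": [0,0,-15],"delta_rot": [0,0,0],"hand": 8},{"slide": [0,0,-20],"delta_rot": [0,0,0],"hand": 8},{"slide": [0,0,-23],"delta_rot": [0,0,0],"hand": 8},{"slide": [0,0,-24],"delta_rot": [0,0,0],"hand": 8},{"slide": [0,0,-24],"delta_rot": [0,0,0],"hand": 8},{"slide": [0,0,-24],"delta_rot": [0,0,0],"hand": 8},{"slide": [0,0,-24],"delta_rot": [0,0,0],"hand": 8},{"slide": [0,0,-24],"delta_rot": [0,0,0],"hand": 8},{"slide": [0,0,-24],"delta_rot": [0,0,0],"hand": 8},{"slide": [0,0,-24],"delta_rot": [0,0,0],"hand": 8},{"slide": [0,0,-24],"delta_rot": [0,0,0],"hand": 8}]}}

```text
time: 19.02
tool_pos: [0.6041, 0.0192, 0.1482]
eef_rot: [-0.0, 0.62, 0.784, -0.0]
wrist_force: [-1.0, -0.3, -6.6]
finger_gap: 0.0137
gripper_force: 30.0
```

{"api": "apply_moves", "payload": {"series": [{"slide": [0,0,0],"delta_rot": [0,0,0],"hand": 8},{"slide": [0,0,0],"delta_rot": [0,0,0],"hand": 8},{"slide": [0,0,0],"delta_rot": [0,0,0],"hand": 8},{"slide": [0,0,0],"delta_rot": [0,0,0],"hand": 8},{"slide": [0,0,0],"delta_rot": [0,0,0],"hand": 8},{"slide": [0,0,0],"delta_rot": [0,0,0],"hand": 8},{"slide": [0,0,0],"delta_rot": [0,0,0],"hand": 8},{"slide": [0,0,0],"delta_rot": [0,0,0],"hand": 8},{"slide": [0,0,0],"delta_rot": [0,0,0],"hand": 8},{"slide": [0,0,0],"delta_rot": [0,0,0],"hand": 8},{"slide": [0,0,0],"delta_rot": [0,0,0],"hand": 8},{"slide": [0,0,0],"delta_rot": [0,0,0],"hand": 8}]}}

```text
time: 20.52
tool_pos: [0.6041, 0.0192, 0.1482]
eef_rot: [-0.0, 0.62, 0.784, 0.0]
wrist_force: [0.6, -0.4, -5.6]
finger_gap: 0.0135
gripper_force: 30.0
```

```bash
python3 -c "
from h import *
a=save('scene','s9')[:,:400]; w=save('wrist','w9')
cv2.imwrite('pics/both.png',np.hstack([a,cv2.resize(w,(400,300),interpolation=3)if 0 else cv2.copyMakeBorder(cv2.resize(w,(400,300)),0,180,0,0,0)])[:,:,::-1])"
```

```text
(no output)
```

View pics/both.png

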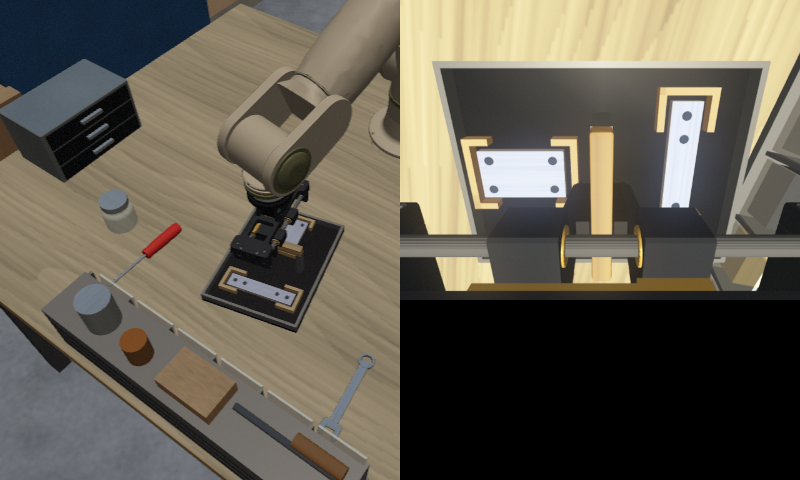

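The caddy hangs level with both parts nested (bar at about (262,290) in the scene half of the picture), and the bystanders visible in it are where they were. I hold a little longer and then hand in.

{"api": "apply_moves", "payload": {"series": [{"slide": [0,0,0],"delta_rot": [0,0,0],"hand": 8},{"slide": [0,0,0],"delta_rot": [0,0,0],"hand": 8},{"slide": [0,0,0],"delta_rot": [0,0,0],"hand": 8},{"slide": [0,0,0],"delta_rot": [0,0,0],"hand": 8},{"slide": [0,0,0],"delta_rot": [0,0,0],"hand": 8},{"slide": [0,0,0],"delta_rot": [0,0,0],"hand": 8}]}}

```text
time: 21.38
tool_pos: [0.6041, 0.0192, 0.1482]
eef_rot: [-0.0, 0.62, 0.784, -0.0]
wrist_force: [0.8, -0.9, -6.0]
finger_gap: 0.0133
gripper_force: 30.0
```

```bash
python3 -c "
from h import *
print(order.close_job())"
```

```text
the job is handed in; nothing more can be done
None
```

The bar and plate are in their nests, and the arm is holding the caddy level and still about 10 cm above the bench; I handed the job in at about 21 s of the 72 s limit, and no verdict came back.

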